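# Clear the carrot ends into the scrap tub

## Task

Clear the chopping station: with the fingertips push the green sliding lid fully open, sweep all four carrot ends across the board into the scrap tub that it uncovers, then push the lid fully shut again over them. Push and sweep only: pick nothing up. Leave the peeler and everything else round the work where it is.

Things in the scene. Friction and masses are not known exactly. Their poses are not given: they have to be found in the camera images.
- station: fixed wooden chopping station 255 (x) x 328 (y) mm; origin on the worktop under its middle; its x points away from the robot, y left, z up. Flat working surface 80 mm above the origin. From left to right: wooden strip with the peeler (y +155 to +118 mm), pink board (+118 to -47), wooden strip (-47 to -55), lid bay (-55 to -150). A rim 8 mm higher, 10 to 13 mm wide, runs all round
- board_middle (a point): middle of the pink board's top, at station x 0, y +35.5, z +80 mm; the board is 235 mm (along station x) by 165 mm (along y), let in flush and fixed
- tub_mouth (a point): centre of the steel scrap tub's mouth, at the height of the working surface, at station x -58, y -102.5 mm; does not move with the lid. The mouth, the front half of the bay, is 119 mm along station x by 95 mm along y, the tub 70 mm deep. The back half of the bay is a deck over which the open lid lies
- lid (a joint): sliding green plastic lid 116 x 93 mm, its top flush with the working surface. Value in m: 0 = shut over the tub (end stop), grows as it slides along the station's +x (away from the robot) to 0.115 = fully open (end stop). It stays where it is left; some 2 N move it; it may start a little ajar
- lid_pull (a point): top middle of the black upright rib across the lid: 70 mm long along the station's y, 10 mm thick along x, its top 15.5 mm above the lid and the working surface; moves with the lid. Its near face is pushed to open, its far face to shut
- carrot_0: crown end of a carrot, an orange round button standing on its cut face, 28 mm across, 17.5 mm high, with a small green stalk stub on top (25 mm overall); loose on the pink board; origin: centre of its cut face
- carrot_1: crown end of a carrot, an orange round button standing on its cut face, 28 mm across, 17.5 mm high, with a small green stalk stub on top (25 mm overall); loose on the pink board; origin: centre of its cut face
- carrot_2: tip end of a carrot, an orange blunt cone standing on its cut face, 25 mm across at the foot, 23.5 mm high; loose on the pink board; origin: centre of its cut face
- carrot_3: tip end of a carrot, an orange blunt cone standing on its cut face, 25 mm across at the foot, 23.5 mm high; loose on the pink board; origin: centre of its cut face
- peeler: black-handled vegetable peeler 170 x 25 x 18 mm lying lengthwise (along the station's x) on the wooden strip at the left of the board; origin: middle of its underside; loose, stays where it is
- bowl: pink-red mixing bowl, 183 mm across, 119 mm high, on the worktop to the right; origin: middle of its underside; loose, stays
- tin: food tin, 57 mm across, 72 mm high, on the worktop behind the station; origin: middle of its underside; loose, stays
- timer: red and white kitchen timer, 68 mm across, 57 mm high, on the worktop to the left; origin: middle of its underside; loose, stays
- cheese: block of packed cheese 73 x 102 x 37 mm on the worktop to the left; origin: middle of its underside; loose, stays

How it is judged:
On the way, in this order (a step that is already met when the one before it is completed fails the run):
1. the lid is pushed open (value of joint lid above 0.105 m), for 0.2 s.
2. all four carrot ends lie down in the scrap tub (x of carrot_0 in the frame of station between -0.125 and 0.008 m and y of carrot_0 in the frame of station between -0.158 and -0.047 m and z of each of carrot_0, carrot_1, carrot_2, carrot_3 in the frame of station below 0.066 m and x of carrot_1 in the frame of station between -0.125 and 0.008 m and y of carrot_1 in the frame of station between -0.158 and -0.047 m and x of carrot_2 in the frame of station between -0.125 and 0.008 m and y of carrot_2 in the frame of station between -0.158 and -0.047 m and x of carrot_3 in the frame of station between -0.125 and 0.008 m and y of carrot_3 in the frame of station between -0.158 and -0.047 m), for 0.2 s.
At the end, for the whole second after the job is handed in: the lid is shut to within 5 mm of its stop, and all four carrot ends lie at rest in the tub under it, with their origins at least 14 mm below the working surface (all of step 2 and value of joint lid below 0.005 m and linear speed of each of carrot_0, carrot_1, carrot_2, carrot_3 below 0.03 m/s); the robot touches nothing.
It fails at once if a carrot end was lifted more than 25 mm off the board (z of any of carrot_0, carrot_1, carrot_2, carrot_3 in the frame of station above 0.105 m).
It fails at once if the peeler was moved more than 20 mm (distance of peeler from where it was at the start of the episode above 0.02 m).
It fails at once if a thing beside the station was moved more than 20 mm (distance of any of bowl, tin, timer, cheese from where it was at the start of the episode above 0.02 m).
It also fails if it takes over 64 s, if anything falls off the work surface, if the arm or the gripper's body presses on something with over 40 N, if the wrist force passes 120 N, or if a joint passes its speed limit or range.

## Robot

A 6-joint arm with a two-finger parallel gripper is mounted at the origin on the work surface; the furniture and walls round the work are solid. World frame = base frame: x ahead of the robot, y to its left, z up, the work surface at z = 0. Lengths are in m, angles in rad, forces in N, time in s.
With the tool pointing down it reaches from about 0.275 to 0.875 m from the base axis. Payload 12.5 kg.
Tool frame: the origin (TCP) lies at the very end of the fingers, on their centre line; the grasp point (between the pads) lies 19 mm behind it (hold_point_z is the distance from the TCP to the grasp point, in m); z points along the fingers, y is the line along which they close (so a half turn about z gives the same grasp; the last joint's range is limited). The gripper opens to 85 mm and grips with 20 to 120 N. Pads are 22 mm wide; open, the fingers measure 114 mm over their backs; the gripper's body (76 mm by 85 mm) begins 54 mm behind the grasp point. The pads swing forward as they close: fully open they stand 13 mm farther back than shut.
Start: joints at [1.223, 0.351, 1.652, -0, 1.139, -0.085], TCP at [0.143, 0.531, 0.231] pointing down, gripper open.
Joint ranges: [-2.75, 2.75], [-0.79, 2.1], [0.01, 2.65], [-1.57, 4.71], [0.07, 3.14], [-2.87, 2.87]. Speed limits (rad/s): [2.22, 2.22, 2.79, 3.14, 3.14, 3.14].

## Interface

Orientations are given as [roll, pitch, yaw] about the fixed x, y, z axes, in that order (R = Rz(yaw) Ry(pitch) Rx(roll)).
In Python, from station import * gives the robot as it stands.
- The arm moves only by the shell command python3 -m crank 'ROWS' [OPENING] [FORCE]. ROWS is JSON, a list of rows, each an object with "travel": the shift along the tool's x, y, z in units of 40 mm (1.0 is 40 mm), a list of three; "delta_rot": the turn, a rotation vector about the tool's x, y, z in units of 5 degrees (1.0 is 5 degrees), a list of three. A call has 1 to 12 rows; each row shifts and turns the commanded pose from where the row before left it, along the tool's axes as they then stand; what a row does not reach is not made up. A row lasts 1/12 s, in which the tool goes at most 41.7 mm and 7.16 degrees, less where a joint would pass 70% of its speed; a pose out of reach is approached as far as the arm can. A call is refused whole if a number of a shift passes 1 or a number of a turn 1, either way. A call with a gripper value outside its range is refused whole. OPENING is the finger opening in mm, from 0 to 85.4, set as the call begins (- or left out, the last holds). The fingers move at their own pace and stop on an object; FORCE is the grip in N (left out, the last holds). Time passes only in rows, so rows that do not move let the fingers close. It gives the time, the measured TCP pose, the force, the opening and the grip force at its end, in the units of the state.
- get_state(): the state, without advancing time (a new reading comes with each control period).
- snapshot(name): name is "side" or "top"; returns a dict with "frame" (480x640x3 uint8, red, green, blue), "mtx" (3x3 intrinsics, pixels), "world_from_camera" (4x4, takes a point from camera to world coordinates). Camera axes: x right, y down, z forward; pixel columns grow to the right and rows downward; lengths in m; the calibration is good to about 2 mm. A picture is of the moment at which its call begins. There is no depth.
- close_job(): hands the job in; it is judged then, once.
The state is a dict: "time_s": time; "qpos": joint angles; "joint_vel": joint speeds; "tau": joint torques, N m; "eef_pos": TCP position; "orientation": TCP orientation; "wrist_force": force on the tool from outside, world axes, zero at the start; "wrist_torque": the same for the moment, N m; "grip_width": finger opening in m; "gripper_force": force on a finger pad.
Only numpy, scipy, OpenCV 4.12 (cv2) and the standard library are available. Lean on these libraries where they do the work, as an engineer would, in place of code of your own. Each camera call takes 0.05 s, during which the arm holds its last target. There are 200 camera calls.

## Working session

There is one attempt and no reset: what is moved stays moved. The work goes in short steps, Python scripts to look and compute and a shell command to move; the robot and the scene stay as the last step left them, time stands still between calls to the robot, and variables do not carry over. Pictures are saved under pics/ and viewed, at most 10 in all, crops included, and the job is handed in when it is done.

```bash
mkdir -p pics; ls
python3 - <<'E'
from station import *
import cv2
s=get_state();print({k:s[k] for k in('time_s','eef_pos','orientation','wrist_force','grip_width')})
for n in('top','side'):
    d=snapshot(n);cv2.imwrite(f'pics/{n}0.png',d['frame'][:,:,::-1]);print(d['mtx'],d['world_from_camera'].__repr__())
E
```

```text
pics
{'time_s': 0.0, 'eef_pos': array([0.14273304, 0.53081097, 0.23076266]), 'orientation': array([-3.14042809e+00, -1.11099037e-04,  2.87881697e+00]), 'wrist_force': array([-0.10554826,  0.66301909, -0.199007  ]), 'grip_width': 0.08552850391892466}
[[457.03060066   0.         319.1965012 ]
 [  0.         457.03060066 243.42800409]
 [  0.           0.           1.        ]] array([[-0.0271138 , -0.98218167,  0.18596776,  0.32251639],
       [-0.99957886,  0.02856366,  0.00512089, -0.1050418 ],
       [-0.01034156, -0.18575059, -0.9825425 ,  1.30273873],
       [ 0.        ,  0.        ,  0.        ,  1.        ]])
[[491.38870235   0.         324.77353003]
 [  0.         491.38870235 239.38726123]
 [  0.           0.           1.        ]] array([[-0.99855138, -0.03832908,  0.03776283,  0.49105367],
       [-0.0507146 ,  0.43595629, -0.89853778,  0.95821527],
       [ 0.01797718, -0.89915126, -0.4372686 ,  0.60942828],
       [ 0.        ,  0.        ,  0.        ,  1.        ]])
```

View pics/top0.png

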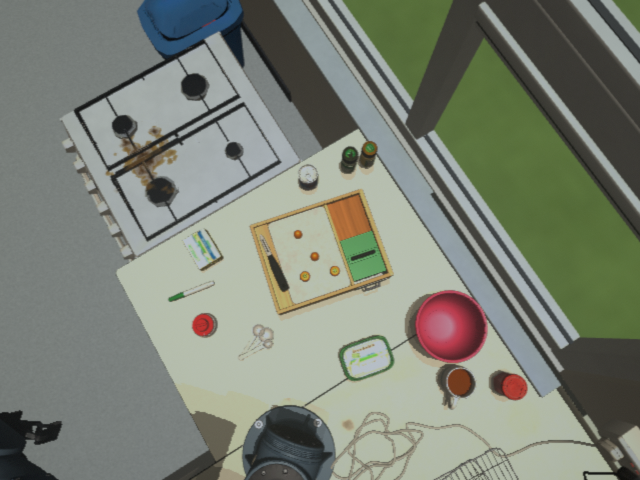

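View pics/side0.png

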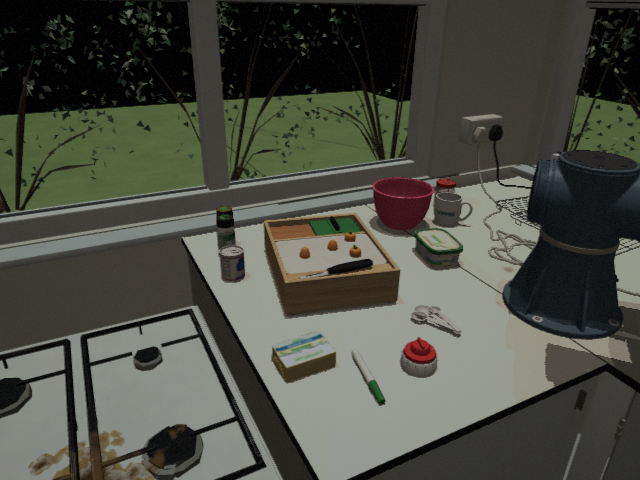

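The top view shows the station at about (320,252), turned roughly 18°. The green lid is at (362,257), the rib at (363,256), the carrots at (298,234), (315,256), (305,276) and (334,270), and the peeler at (273,265). Next I'll measure them.

```bash
cat > h.py <<'E'
from station import *
import numpy as np, cv2
def ray(d,px,z):
    px=np.atleast_2d(np.asarray(px,float)); T=d['world_from_camera']
    r=np.c_[px,np.ones(len(px))]@np.linalg.inv(d['mtx']).T@T[:3,:3].T
    return T[:3,3]+r*((z-T[2,3])/r[:,2:])
def mask(d,lo,hi):
    return cv2.inRange(cv2.cvtColor(d['frame'],cv2.COLOR_RGB2HSV),lo,hi)
def blobs(m,amin,roi=None):
    if roi: 
        k=np.zeros_like(m);x0,y0,x1,y1=roi;k[y0:y1,x0:x1]=255;m=m&k
    c,_=cv2.findContours(m,cv2.RETR_EXTERNAL,cv2.CHAIN_APPROX_NONE)
    return sorted([q[:,0] for q in c if cv2.contourArea(q)>=amin],key=lambda q:-cv2.contourArea(q))
def rect(d,c,z):
    p=ray(d,c,z)[:,:2]; r=cv2.minAreaRect((p*1000).astype(np.float32)); return r
E
python3 - <<'E'
from h import *
d=snapshot('top'); roi=(240,180,400,320)
hsv=cv2.cvtColor(d['frame'],cv2.COLOR_RGB2HSV)
for n,p in dict(board=(290,215),board2=(320,285),strip=(262,232),rim=(330,302),lid=(350,270),deck=(350,215),carrot=(315,257),counter=(230,230)).items(): print(n,hsv[p[1],p[0]])
g=blobs(mask(d,(45,80,50),(85,255,255)),100,roi)
for c in g: print('green',rect(d,c,.08),cv2.contourArea(c))
o=blobs(mask(d,(5,150,120),(18,255,255)),8,roi)
for c in o: print('orange',c.mean(0),cv2.contourArea(c))
im=cv2.resize(d['frame'][175:325,235:405],None,fx=4.5,fy=4,interpolation=cv2.INTER_CUBIC)
im=cv2.resize(d['frame'][180:320,240:400],None,fx=4.2,fy=4.2,interpolation=cv2.INTER_CUBIC)
cv2.imwrite('pics/c1.png',im[:,:,::-1])
E
```

```text
board [ 20  78 108]
board2 [ 39  28 189]
strip [ 21 120 185]
rim [ 24  49 184]
lid [ 50  96 125]
deck [ 13 169 161]
carrot [ 14 206 170]
counter [ 45  21 191]
green ((517.6864624023438, -215.6260986328125), (114.38416290283203, 92.71207427978516), 17.11074447631836) 1362.5
orange [348.55384615 217.12307692] 1179.0
orange [314.33333333 256.        ] 31.0
orange [297.55555556 233.77777778] 25.0
```

View pics/c1.png

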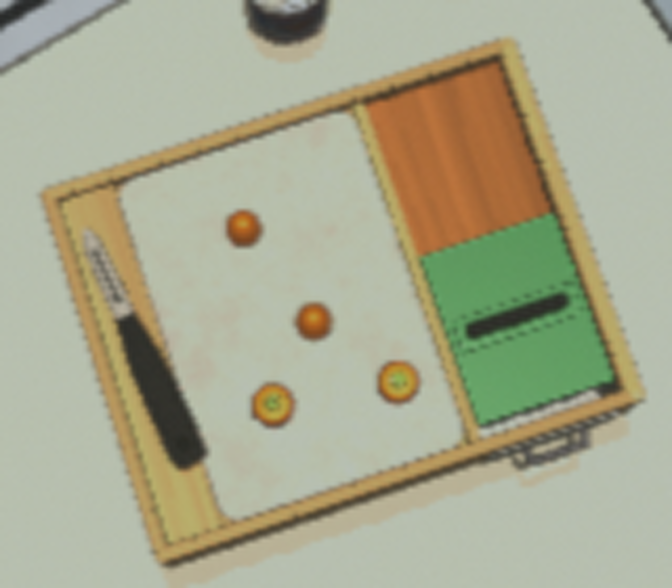

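The enlarged crop shows these rim-top corners in crop pixels: (42,192), (512,38), (643,400), (162,553). The tips are at (243,228) and (313,321), the crowns at (273,404) and (398,382). The rib runs from (470,332) to (567,300). The lid is slightly ajar, and the peeler handle reaches the board's edge at (205,455).

```bash
cat >> h.py <<'E'
def stfit(d,c):  # rim corners px order: far-left, far-right, near-right, near-left
    w=ray(d,c,.088)[:,:2]; m=np.array([[.1275,.164],[.1275,-.164],[-.1275,-.164],[-.1275,.164]])
    H=(w-w.mean(0)).T@m; a=np.arctan2(H[1,0]-H[0,1],H[0,0]+H[1,1])
    R=np.array([[np.cos(a),-np.sin(a)],[np.sin(a),np.cos(a)]]); o=w.mean(0)
    return o,a,R,((w-o)@R-m)*1000
E
python3 - <<'E'
from h import *
d=snapshot('top'); u=lambda p:(np.array(p,float)+.5)/4.2-.5+[240,180]
o,a,R,res=stfit(d,u([(42,192),(512,38),(643,400),(162,553)]))
print(o,np.degrees(a),res.round(1))
S=lambda p,z:((ray(d,u(p),z)[:,:2]-o)@R*1000).round(1)
print('carrots',S([(243,228),(313,321),(273,404),(398,382)],.09))
print('rib ends',S([(470,332),(567,300)],.0955))
print('lid corners',S([(422,255),(553,212),(613,380),(478,427)],.08))
print('board corners',S([(120,185),(352,107),(467,440),(228,520)],.08))
print('peeler',S([(90,235),(205,455),(185,468),(120,320)],.09))
d=snapshot('side'); m=mask(d,(3,150,90),(18,255,255))
for c in blobs(m,10,(270,225,380,265)): print(c.mean(0),((ray(d,c.mean(0),.09)[:,:2]-o)@R*1000).round(1))
m=mask(d,(0,0,0),(180,255,50))
for c in blobs(m,5,(325,212,350,235)): print('rib',c.mean(0),((ray(d,c.mean(0),.089)[:,:2]-o)@R*1000).round(1))
E
```

```text
[ 0.53663316 -0.10205722] 16.7965810379313 [[-3.5 -1. ]
 [-2.2  3.1]
 [ 0.6  3.6]
 [ 5.2 -5.7]]
carrots [[ 59.3  46.4]
 [-12.7  22.5]
 [-55.4  63.3]
 [-67.1 -16.5]]
rib ends [[ -51.9  -69.8]
 [ -52.  -135.2]]
lid corners [[   7.7  -58.5]
 [   7.7 -148.6]
 [-108.2 -148.1]
 [-109.5  -56.3]]
board corners [[ 114.4  113.8]
 [ 116.3  -46.8]
 [-115.1  -46.9]
 [-115.2  113.1]]
peeler [[ 86.3 141.6]
 [-72.5 114. ]
 [-76.4 128.5]
 [ 27.  139.6]]
[298.77419355 230.08387097] [[ 48.4 -71.7]]
[280.25   230.9875] [[ 94.6 -75.8]]
[304.04166667 251.33333333] [[59.  44.6]]
[332.26086957 243.86956522] [[-14.3  20.7]]
[354.82608696 250.17391304] [[-57.3  63.2]]
[349.76190476 235.        ] [[-69.1 -18. ]]
rib [334.         222.96969697] [[-50.2 -98.5]]
```

Everything agrees with the given sizes to about 2 mm, and the side view agrees too. The station is at (0.537, -0.102), yaw about 16.9°, and the lid is about 7 mm ajar. I'll turn the tool so that its x lies along station +y and its y along station +x.

```bash
cat > go.py <<'E'
# python3 go.py x y z [yaw_offset_deg]: remaining shift in tool units to station target (mm, z = height over worktop)
import sys; from h import *
from scipy.spatial.transform import Rotation as Rn
s=get_state(); a=np.radians(16.9); o=np.array([.5366,-.1021])
R=np.array([[np.cos(a),-np.sin(a)],[np.sin(a),np.cos(a)]]); Rt=Rn.from_euler('xyz',s['orientation'])
p=np.array(s['eef_pos']); st=(p[:2]-o)@R*1000
print('t %.2f st'%s['time_s'],st.round(1),'z %.1f'%(p[2]*1000),'F',(R.T@np.array(s['wrist_force'])[:2]).round(1),np.round(s['wrist_force'][2],1),'w %.1f'%(s['grip_width']*1e3))
v=list(map(float,sys.argv[1:]))
if len(v)>2:
    w=np.r_[o+R@np.array(v[:2])/1000,v[2]/1000]
    want=Rn.from_euler('xyz',[np.pi,0,a+np.pi/2+np.radians(v[3] if len(v)>3 else 0)])
    print('travel units',(Rt.inv().apply(w-p)/.04).round(2),'after turn',(want.inv().apply(w-p)/.04).round(2),'rot units',((Rt.inv()*want).as_rotvec(degrees=True)/5).round(2))
E
python3 -m crank '[{"travel":[0,0,0],"delta_rot":[0,0,0.97]},{"travel":[0,0,0],"delta_rot":[0,0,0.97]},{"travel":[0,0,0],"delta_rot":[0,0,0.97]},{"travel":[0,0,0],"delta_rot":[0,0,0.97]},{"travel":[0,0,0],"delta_rot":[0,0,0.97]},{"travel":[0,0,0],"delta_rot":[0,0,0.97]},{"travel":[0,0,0],"delta_rot":[0,0,0.97]},{"travel":[0,0,0],"delta_rot":[0,0,0.97]},{"travel":[0,0,0],"delta_rot":[0,0,0.97]},{"travel":[0,0,0],"delta_rot":[0,0,0.97]},{"travel":[0,0,0],"delta_rot":[0,0,0.97]},{"travel":[0,0,0],"delta_rot":[0,0,0.9]}]' 0
python3 go.py -88 -102 200
```

```text
time_s: 1.25
eef_pos: [0.1428, 0.531, 0.2312]
orientation: [-3.141, 0.0, 1.865]
wrist_force: [0.1, 0.1, 0.0]
grip_width: -0.0002
gripper_force: 0.0
t 1.25 st [-192.7  720.3] z 231.2 F [0.2 0.1] 0.0 w -0.2
travel units [-20.55   2.64   0.78] after turn [-20.56   2.62   0.78] rot units [-0.    0.   -0.01]
```

```bash
python3 -m crank '[{"travel":[-0.86,0.11,0],"delta_rot":[0,0,0]},{"travel":[-0.86,0.11,0],"delta_rot":[0,0,0]},{"travel":[-0.86,0.11,0],"delta_rot":[0,0,0]},{"travel":[-0.86,0.11,0],"delta_rot":[0,0,0]},{"travel":[-0.86,0.11,0],"delta_rot":[0,0,0]},{"travel":[-0.86,0.11,0],"delta_rot":[0,0,0]},{"travel":[-0.86,0.11,0],"delta_rot":[0,0,0]},{"travel":[-0.86,0.11,0],"delta_rot":[0,0,0]},{"travel":[-0.86,0.11,0],"delta_rot":[0,0,0]},{"travel":[-0.86,0.11,0],"delta_rot":[0,0,0]},{"travel":[-0.86,0.11,0],"delta_rot":[0,0,0]},{"travel":[-0.86,0.11,0],"delta_rot":[0,0,0]}]'
python3 -m crank '[{"travel":[-0.86,0.11,0],"delta_rot":[0,0,0]},{"travel":[-0.86,0.11,0],"delta_rot":[0,0,0]},{"travel":[-0.86,0.11,0],"delta_rot":[0,0,0]},{"travel":[-0.86,0.11,0],"delta_rot":[0,0,0]},{"travel":[-0.86,0.11,0],"delta_rot":[0,0,0]},{"travel":[-0.86,0.11,0],"delta_rot":[0,0,0]},{"travel":[-0.86,0.11,0],"delta_rot":[0,0,0]},{"travel":[-0.86,0.11,0],"delta_rot":[0,0,0]},{"travel":[-0.86,0.11,0],"delta_rot":[0,0,0]},{"travel":[-0.86,0.11,0],"delta_rot":[0,0,0]},{"travel":[-0.86,0.11,0],"delta_rot":[0,0,0]},{"travel":[0,0,0],"delta_rot":[0,0,0]}]'
python3 go.py -86 -102 87
```

```text
time_s: 2.25
eef_pos: [0.3149, 0.1505, 0.2315]
orientation: [3.141, -0.0, 1.869]
wrist_force: [0.7, 1.3, 0.9]
grip_width: 0.0002
gripper_force: 0.0
time_s: 3.25
eef_pos: [0.4738, -0.1999, 0.2311]
orientation: [3.141, 0.002, 1.866]
wrist_force: [0.9, 0.3, -0.4]
grip_width: 0.0001
gripper_force: 0.0
t 3.25 st [-88.5 -75.3] z 231.1 F [ 0.9 -0. ] -0.4 w 0.1
travel units [-0.66  0.06  3.6 ] after turn [-0.67  0.06  3.6 ] rot units [0.01 0.02 0.01]
```

```bash
python3 -m crank '[{"travel":[-0.33,0,0.6],"delta_rot":[0,0,0]},{"travel":[-0.33,0.06,0.8],"delta_rot":[0,0,0]},{"travel":[0,0,0.8],"delta_rot":[0,0,0]},{"travel":[0,0,0.7],"delta_rot":[0,0,0]},{"travel":[0,0,0.4],"delta_rot":[0,0,0]},{"travel":[0,0,0.3],"delta_rot":[0,0,0]},{"travel":[0,0,0],"delta_rot":[0,0,0]},{"travel":[0,0,0],"delta_rot":[0,0,0]}]'
python3 go.py 30 -102 86
python3 -m crank '[{"travel":[0,0.1,0],"delta_rot":[0,0,0]},{"travel":[0,0.2,0],"delta_rot":[0,0,0]},{"travel":[0,0.3,0],"delta_rot":[0,0,0]},{"travel":[0,0.3,0],"delta_rot":[0,0,0]},{"travel":[0,0.3,0],"delta_rot":[0,0,0]},{"travel":[0,0.3,0],"delta_rot":[0,0,0]},{"travel":[0,0.3,0],"delta_rot":[0,0,0]},{"travel":[0,0.3,0],"delta_rot":[0,0,0]},{"travel":[0,0.3,0],"delta_rot":[0,0,0]},{"travel":[0,0.2,0],"delta_rot":[0,0,0]},{"travel":[0,0.15,0],"delta_rot":[0,0,0]},{"travel":[0,0,0],"delta_rot":[0,0,0]}]'
python3 go.py 37 -102 86; python3 -c "
from h import *
d=snapshot('top');g=blobs(mask(d,(45,80,50),(85,255,255)),100,(240,170,400,320))
for c in g: print(rect(d,c,.08))"
```

```text
time_s: 3.92
eef_pos: [0.482, -0.2197, 0.0872]
orientation: [-3.141, -0.001, 1.869]
wrist_force: [1.1, 0.8, -0.8]
grip_width: 0.0001
gripper_force: 0.0
t 3.92 st [-86.4 -96.6] z 87.2 F [1.3 0.5] -0.8 w 0.1
travel units [-0.14  2.91  0.03] after turn [-0.13  2.91  0.03] rot units [-0.01 -0.01  0.04]
time_s: 4.92
eef_pos: [0.5886, -0.187, 0.0874]
orientation: [3.141, 0.0, 1.87]
wrist_force: [0.1, 0.3, -1.0]
grip_width: 0.0001
gripper_force: 0.0
t 4.92 st [ 25.  -96.3] z 87.4 F [0.1 0.2] -1.0 w 0.1
travel units [-0.14  0.3   0.03] after turn [-0.14  0.3   0.03] rot units [0.01 0.   0.05]
```

```bash
python3 -m crank '[{"travel":[0,0.15,0],"delta_rot":[0,0,0]},{"travel":[0,0.1,0],"delta_rot":[0,0,0]},{"travel":[0,0,0],"delta_rot":[0,0,0]}]'
python3 go.py 
python3 -m crank '[{"travel":[0,0.1,0],"delta_rot":[0,0,0]},{"travel":[0,0,0],"delta_rot":[0,0,0]}]'
python3 go.py; python3 -c "
from h import *
for n in('top','side'): cv2.imwrite('pics/%s1.png'%n,snapshot(n)['frame'][:,:,::-1])"
```

```text
time_s: 5.22
eef_pos: [0.5972, -0.1844, 0.0872]
orientation: [-3.142, -0.0, 1.869]
wrist_force: [0.8, -1.0, -0.2]
grip_width: -0.0001
gripper_force: 0.0
t 5.22 st [ 34.1 -96.4] z 87.2 F [ 0.5 -1.2] -0.2 w -0.1
time_s: 5.38
eef_pos: [0.601, -0.1834, 0.0873]
orientation: [3.141, 0.0, 1.869]
wrist_force: [-0.2, -0.2, 0.3]
grip_width: 0.0001
gripper_force: 0.1
t 5.38 st [ 38.  -96.5] z 87.3 F [-0.2 -0.1] 0.3 w 0.1
```

View pics/side1.png

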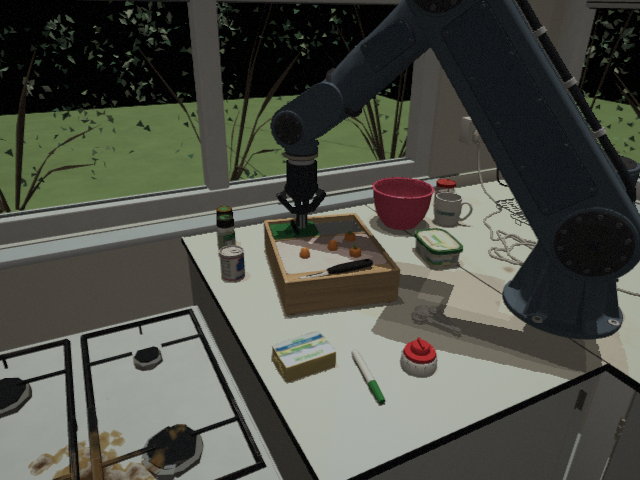

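The side view shows the fingers at (302,225), with the lid now over the back deck at about (295,229) and the carrots undisturbed. I'll push on to the stop, going by the force.

```bash
python3 -m crank '[{"travel":[0,0.1,0],"delta_rot":[0,0,0]},{"travel":[0,0,0],"delta_rot":[0,0,0]}]'>/dev/null
python3 go.py
python3 -m crank '[{"travel":[0,0.1,0],"delta_rot":[0,0,0]},{"travel":[0,0,0],"delta_rot":[0,0,0]}]'>/dev/null
python3 go.py; python3 -c "
from h import *
d=snapshot('side');im=cv2.resize(d['frame'][190:270,250:370],None,fx=6,fy=6,interpolation=cv2.INTER_CUBIC);cv2.imwrite('pics/s2.png',im[:,:,::-1])"
```

```text
t 5.65 st [ 40.1 -96.5] z 87.1 F [-12.4   0.6] 5.9 w -0.1
t 5.82 st [ 40.8 -96.5] z 86.9 F [-32.   -1.1] 15.3 w -0.0
```

View pics/s2.png

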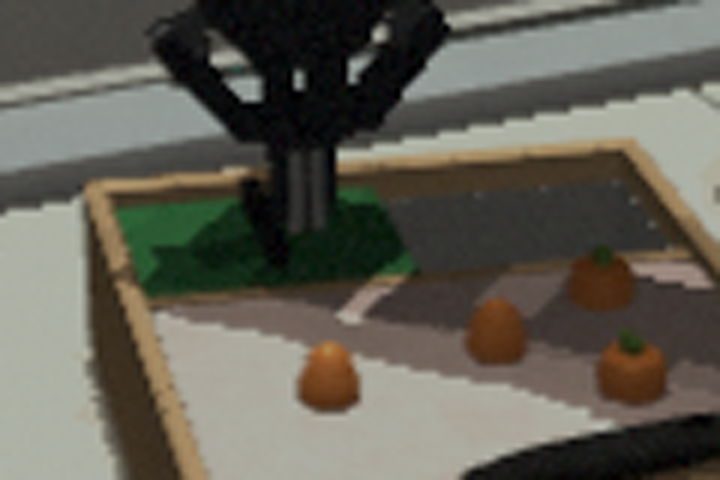

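The lid is at its stop (32 N on the fingers, lid against the far rim, tub open). I'll back off, lift, and open the fingers slightly as a cradle.

```bash
python3 -m crank '[{"travel":[0,-0.3,0],"delta_rot":[0,0,0]},{"travel":[0,-0.1,-0.5],"delta_rot":[0,0,0]},{"travel":[0,0,-0.6],"delta_rot":[0,0,0]},{"travel":[0.5,-0.6,-0.2],"delta_rot":[0,0,0]},{"travel":[0.8,-0.6,0],"delta_rot":[0,0,0]},{"travel":[0.8,-0.6,0],"delta_rot":[0,0,0]},{"travel":[0.6,-0.4,0],"delta_rot":[0,0,0]},{"travel":[0,0,0],"delta_rot":[0,0,0]},{"travel":[0,0,0],"delta_rot":[0,0,0]}]' 15
python3 go.py -67 15 87
```

```text
time_s: 6.62
eef_pos: [0.477, -0.1079, 0.1399]
orientation: [3.141, 0.001, 1.87]
wrist_force: [0.8, 0.3, -0.2]
grip_width: 0.0151
gripper_force: 0.0
t 6.62 st [-58.7  11.7] z 139.9 F [0.8 0. ] -0.2 w 15.1
travel units [ 0.08 -0.21  1.32] after turn [ 0.08 -0.21  1.32] rot units [0.01 0.01 0.05]
```

```bash
python3 -m crank '[{"travel":[0.08,-0.2,0.3],"delta_rot":[0,0,0]},{"travel":[0,0,0.5],"delta_rot":[0,0,0]},{"travel":[0,0,0.4],"delta_rot":[0,0,0]},{"travel":[0,0,0.15],"delta_rot":[0,0,0]},{"travel":[0,0,0],"delta_rot":[0,0,0]}]'
python3 go.py -67 15 86
python3 -m crank '[{"travel":[-0.1,0,0],"delta_rot":[0,0,0]},{"travel":[-0.2,0,0],"delta_rot":[0,0,0]},{"travel":[-0.2,0,0],"delta_rot":[0,0,0]},{"travel":[-0.2,0,0],"delta_rot":[0,0,0]},{"travel":[-0.2,0,0],"delta_rot":[0,0,0]},{"travel":[-0.2,0,0],"delta_rot":[0,0,0]},{"travel":[-0.2,0,0],"delta_rot":[0,0,0]},{"travel":[-0.2,0,0],"delta_rot":[0,0,0]},{"travel":[-0.2,0,0],"delta_rot":[0,0,0]},{"travel":[-0.2,0,0],"delta_rot":[0,0,0]},{"travel":[-0.2,0,0],"delta_rot":[0,0,0]},{"travel":[-0.2,0,0],"delta_rot":[0,0,0]}]'
python3 -m crank '[{"travel":[0,0,0],"delta_rot":[0,0,0]},{"travel":[0,0,-0.4],"delta_rot":[0,0,0]},{"travel":[0,0,-0.6],"delta_rot":[0,0,0]},{"travel":[0,0,-0.2],"delta_rot":[0,0,0]},{"travel":[0,0,0],"delta_rot":[0,0,0]}]'
python3 go.py -55 95 87;  python3 -c "
from h import *
d=snapshot('side');im=cv2.resize(d['frame'][190:270,250:370],None,fx=6,fy=6,interpolation=cv2.INTER_CUBIC);cv2.imwrite('pics/s3.png',im[:,:,::-1])"
```

```text
time_s: 7.03
eef_pos: [0.4688, -0.1081, 0.0843]
orientation: [-3.14, -0.001, 1.869]
wrist_force: [-0.6, -0.0, 0.0]
grip_width: 0.0149
gripper_force: 0.0
t 7.03 st [-66.6  14. ] z 84.3 F [-0.5  0.1] 0.0 w 14.9
travel units [ 0.02 -0.01 -0.04] after turn [ 0.02 -0.01 -0.04] rot units [-0.02 -0.01  0.03]
time_s: 8.03
eef_pos: [0.4959, -0.1965, 0.0853]
orientation: [-3.142, -0.0, 1.869]
wrist_force: [0.6, -0.2, 0.6]
grip_width: 0.0149
gripper_force: 0.0
time_s: 8.45
eef_pos: [0.4966, -0.196, 0.135]
orientation: [3.139, 0.002, 1.869]
wrist_force: [-0.4, -0.5, -0.8]
grip_width: 0.015
gripper_force: 0.0
t 8.45 st [-65.6 -78.3] z 135.0 F [-0.5 -0.4] -0.8 w 15.0
travel units [4.33 0.28 1.19] after turn [4.33 0.26 1.2 ] rot units [0.03 0.03 0.04]
```

View pics/s3.png

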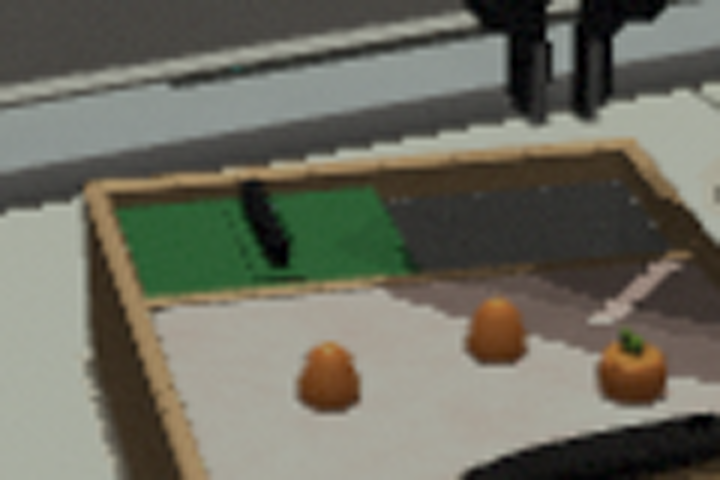

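The first crown has dropped into the tub; the other three haven't moved. Next is the crown at (-56,63).

```bash
python3 -m crank '[{"travel":[0.5,0.05,0],"delta_rot":[0,0,0]},{"travel":[0.8,0.05,0],"delta_rot":[0,0,0]},{"travel":[0.8,0.05,0],"delta_rot":[0,0,0]},{"travel":[0.8,0.05,0],"delta_rot":[0,0,0]},{"travel":[0.8,0.05,0],"delta_rot":[0,0,0]},{"travel":[0.6,0,0],"delta_rot":[0,0,0]},{"travel":[0,0,0.2],"delta_rot":[0,0,0]},{"travel":[0,0,0.5],"delta_rot":[0,0,0]},{"travel":[0,0,0.4],"delta_rot":[0,0,0]},{"travel":[0,0,0.1],"delta_rot":[0,0,0]},{"travel":[0,0,0],"delta_rot":[0,0,0]}]'
python3 go.py -56 95 86
```

```text
time_s: 9.42
eef_pos: [0.4537, -0.0284, 0.0837]
orientation: [-3.139, -0.001, 1.869]
wrist_force: [1.1, -0.1, -0.9]
grip_width: 0.0147
gripper_force: 0.0
t 9.42 st [-57.9  94.6] z 83.7 F [ 1.  -0.4] -0.9 w 14.7
travel units [ 0.01  0.05 -0.06] after turn [ 0.01  0.05 -0.06] rot units [-0.04 -0.02  0.04]
```

```bash
python3 -m crank '[{"travel":[-0.1,0.04,-0.04],"delta_rot":[0,0,0]},{"travel":[-0.2,0,0],"delta_rot":[0,0,0]},{"travel":[-0.2,0,0],"delta_rot":[0,0,0]},{"travel":[-0.2,0,0],"delta_rot":[0,0,0]},{"travel":[-0.2,0,0],"delta_rot":[0,0,0]},{"travel":[-0.2,0,0],"delta_rot":[0,0,0]},{"travel":[-0.2,0,0],"delta_rot":[0,0,0]},{"travel":[-0.2,0,0],"delta_rot":[0,0,0]},{"travel":[-0.2,0,0],"delta_rot":[0,0,0]},{"travel":[-0.2,0,0],"delta_rot":[0,0,0]},{"travel":[-0.2,0,0],"delta_rot":[0,0,0]},{"travel":[-0.2,0,0],"delta_rot":[0,0,0]}]' >/dev/null
python3 -m crank '[{"travel":[-0.2,0,0],"delta_rot":[0,0,0]},{"travel":[-0.2,0,0],"delta_rot":[0,0,0]},{"travel":[-0.2,0,0],"delta_rot":[0,0,0]},{"travel":[-0.2,0,0],"delta_rot":[0,0,0]},{"travel":[-0.2,0,0],"delta_rot":[0,0,0]},{"travel":[-0.2,0,0],"delta_rot":[0,0,0]},{"travel":[-0.2,0,0],"delta_rot":[0,0,0]},{"travel":[-0.2,0,0],"delta_rot":[0,0,0]},{"travel":[-0.2,0,0],"delta_rot":[0,0,0]},{"travel":[-0.2,0,0],"delta_rot":[0,0,0]},{"travel":[0,0,0],"delta_rot":[0,0,0]},{"travel":[0,0,0],"delta_rot":[0,0,0]}]' >/dev/null
python3 go.py
python3 -m crank '[{"travel":[0,0,-0.4],"delta_rot":[0,0,0]},{"travel":[0,0,-0.6],"delta_rot":[0,0,0]},{"travel":[0,0,-0.3],"delta_rot":[0,0,0]},{"travel":[0,0,0],"delta_rot":[0,0,0]}]' >/dev/null
python3 go.py -3 54 140 -25; python3 -c "
from h import *
o=np.array([.5366,-.1021]);a=np.radians(16.8);R=np.array([[np.cos(a),-np.sin(a)],[np.sin(a),np.cos(a)]])
d=snapshot('side'); m=mask(d,(3,130,90),(18,255,255))
for c in blobs(m,10,(270,225,380,265)): print(c.mean(0),((ray(d,c.mean(0),.09)[:,:2]-o)@R*1000).round(1))"
```

```text
t 11.42 st [-54.9 -77.9] z 86.8 F [ 0.5 -0.2] 0.1 w 15.2
t 11.75 st [-53.8 -78.1] z 141.3 F [ 0.3 -0.1] 0.8 w 15.0
travel units [3.3  1.28 0.03] after turn [ 3.53 -0.24  0.03] rot units [0.04 0.02 5.04]
[332.32 244.4 ] [[-13.7  23.5]]
[304.23076923 252.        ] [[59.3 48. ]]
```

```bash
python3 -m crank '[{"travel":[0.8,0.33,0],"delta_rot":[0,0,0]},{"travel":[0.8,0.34,0],"delta_rot":[0,0,0]},{"travel":[0.8,0.34,0],"delta_rot":[0,0,0]},{"travel":[0.8,0.34,0],"delta_rot":[0,0,0]},{"travel":[0,0,0],"delta_rot":[0,0,1]},{"travel":[0,0,0],"delta_rot":[0,0,1]},{"travel":[0,0,0],"delta_rot":[0,0,1]},{"travel":[0,0,0],"delta_rot":[0,0,1]},{"travel":[0,0,0],"delta_rot":[0,0,1]},{"travel":[0,0,0],"delta_rot":[0,0,0]},{"travel":[0,0,0],"delta_rot":[0,0,0]}]'
python3 go.py 0 50 86 -25
```

```text
time_s: 12.72
eef_pos: [0.5202, -0.0538, 0.138]
orientation: [-3.14, -0.0, 1.436]
wrist_force: [-0.0, 0.0, 0.3]
grip_width: 0.0152
gripper_force: 0.0
t 12.72 st [-1.6 51. ] z 138.0 F [-0.  0.] 0.3 w 15.2
travel units [-0.    0.05  1.3 ] after turn [-0.    0.05  1.3 ] rot units [-0.02 -0.    0.07]
```

```bash
python3 -m crank '[{"travel":[0,0.05,0.3],"delta_rot":[0,0,0]},{"travel":[0,0,0.5],"delta_rot":[0,0,0]},{"travel":[0,0,0.35],"delta_rot":[0,0,0]},{"travel":[0,0,0.15],"delta_rot":[0,0,0]},{"travel":[0,0,0],"delta_rot":[0,0,0]}]' >/dev/null
python3 go.py -58 -75 86 -25
python3 -m crank '[{"travel":[-0.1,0,0],"delta_rot":[0,0,0]},{"travel":[-0.2,0,0],"delta_rot":[0,0,0]},{"travel":[-0.2,0,0],"delta_rot":[0,0,0]},{"travel":[-0.2,0,0],"delta_rot":[0,0,0]},{"travel":[-0.2,0,0],"delta_rot":[0,0,0]},{"travel":[-0.2,0,0],"delta_rot":[0,0,0]},{"travel":[-0.2,0,0],"delta_rot":[0,0,0]},{"travel":[-0.2,0,0],"delta_rot":[0,0,0]},{"travel":[-0.2,0,0],"delta_rot":[0,0,0]},{"travel":[-0.2,0,0],"delta_rot":[0,0,0]},{"travel":[-0.2,0,0],"delta_rot":[0,0,0]},{"travel":[-0.2,0,0],"delta_rot":[0,0,0]}]' >/dev/null
python3 -m crank '[{"travel":[-0.2,0,0],"delta_rot":[0,0,0]},{"travel":[-0.2,0,0],"delta_rot":[0,0,0]},{"travel":[-0.2,0,0],"delta_rot":[0,0,0]},{"travel":[-0.2,0,0],"delta_rot":[0,0,0]},{"travel":[-0.2,0,0],"delta_rot":[0,0,0]},{"travel":[-0.2,0,0],"delta_rot":[0,0,0]},{"travel":[0,0,0],"delta_rot":[0,0,0]},{"travel":[0,0,-0.4],"delta_rot":[0,0,0]},{"travel":[0,0,-0.6],"delta_rot":[0,0,0]},{"travel":[0,0,-0.3],"delta_rot":[0,0,0]},{"travel":[0,0,0],"delta_rot":[0,0,0]}]' >/dev/null
python3 go.py 79 70 138 -40; python3 -c "
from h import *
o=np.array([.5366,-.1021]);a=np.radians(16.8);R=np.array([[np.cos(a),-np.sin(a)],[np.sin(a),np.cos(a)]])
d=snapshot('side'); m=mask(d,(3,130,90),(18,255,255))
for c in blobs(m,8,(270,215,380,265)): print(c.mean(0),((ray(d,c.mean(0),.09)[:,:2]-o)@R*1000).round(1))"
```

```text
t 13.13 st [-0.3 50.2] z 85.0 F [0.1 0. ] -0.4 w 14.8
travel units [-3.45 -0.   -0.03] after turn [-3.45  0.01 -0.03] rot units [-0.04 -0.    0.05]
t 15.05 st [-57.1 -78.1] z 141.3 F [ 0.7 -1.2] -0.6 w 15.1
travel units [4.79 1.54 0.08] after turn [5.02 0.23 0.08] rot units [0.05 0.01 3.04]
[304.40740741 252.14814815] [[59.1 48.8]]
```

```bash
python3 -m crank '[{"travel":[0.79,0.25,0],"delta_rot":[0,0,0]},{"travel":[0.79,0.25,0],"delta_rot":[0,0,0]},{"travel":[0.79,0.25,0],"delta_rot":[0,0,0]},{"travel":[0.79,0.25,0],"delta_rot":[0,0,0]},{"travel":[0.79,0.25,0],"delta_rot":[0,0,0]},{"travel":[0.79,0.25,0],"delta_rot":[0,0,0]},{"travel":[0,0,0],"delta_rot":[0,0,1]},{"travel":[0,0,0],"delta_rot":[0,0,1]},{"travel":[0,0,0],"delta_rot":[0,0,1]},{"travel":[0,0,0],"delta_rot":[0,0,0]},{"travel":[0,0,0],"delta_rot":[0,0,0]}]' >/dev/null
python3 go.py 77.6 69 86 -40
```

```text
t 16.02 st [75.4 69.8] z 137.9 F [-0.1  1.2] -0.1 w 15.1
travel units [0.02 0.06 1.3 ] after turn [0.02 0.05 1.3 ] rot units [-0.02  0.01  0.07]
```

```bash
python3 -m crank '[{"travel":[0.02,0.05,0.3],"delta_rot":[0,0,0]},{"travel":[0,0,0.5],"delta_rot":[0,0,0]},{"travel":[0,0,0.35],"delta_rot":[0,0,0]},{"travel":[0,0,0.15],"delta_rot":[0,0,0]},{"travel":[0,0,0],"delta_rot":[0,0,0]}]' >/dev/null
python3 go.py -46 -78 86 -40
python3 -m crank '[{"travel":[-0.1,0,0],"delta_rot":[0,0,0]},{"travel":[-0.2,0,0],"delta_rot":[0,0,0]},{"travel":[-0.2,0,0],"delta_rot":[0,0,0]},{"travel":[-0.2,0,0],"delta_rot":[0,0,0]},{"travel":[-0.2,0,0],"delta_rot":[0,0,0]},{"travel":[-0.2,0,0],"delta_rot":[0,0,0]},{"travel":[-0.2,0,0],"delta_rot":[0,0,0]},{"travel":[-0.2,0,0],"delta_rot":[0,0,0]},{"travel":[-0.2,0,0],"delta_rot":[0,0,0]},{"travel":[-0.2,0,0],"delta_rot":[0,0,0]},{"travel":[-0.2,0,0],"delta_rot":[0,0,0]},{"travel":[-0.2,0,0],"delta_rot":[0,0,0]}]' >/dev/null
python3 -m crank '[{"travel":[-0.2,0,0],"delta_rot":[0,0,0]},{"travel":[-0.2,0,0],"delta_rot":[0,0,0]},{"travel":[-0.2,0,0],"delta_rot":[0,0,0]},{"travel":[-0.2,0,0],"delta_rot":[0,0,0]},{"travel":[-0.2,0,0],"delta_rot":[0,0,0]},{"travel":[-0.2,0,0],"delta_rot":[0,0,0]},{"travel":[-0.2,0,0],"delta_rot":[0,0,0]},{"travel":[-0.2,0,0],"delta_rot":[0,0,0]},{"travel":[-0.2,0,0],"delta_rot":[0,0,0]},{"travel":[-0.2,0,0],"delta_rot":[0,0,0]},{"travel":[-0.2,0,0],"delta_rot":[0,0,0]},{"travel":[-0.3,0,0],"delta_rot":[0,0,0]}]' >/dev/null
python3 -m crank '[{"travel":[0,0,0],"delta_rot":[0,0,0]},{"travel":[0,0,-0.4],"delta_rot":[0,0,0]},{"travel":[0,0,-0.6],"delta_rot":[0,0,0]},{"travel":[0,0,-0.3],"delta_rot":[0,0,0]},{"travel":[0,0,0],"delta_rot":[0,0,-1]},{"travel":[0,0,0],"delta_rot":[0,0,-1]},{"travel":[0,0,0],"delta_rot":[0,0,-1]},{"travel":[0,0,0],"delta_rot":[0,0,-1]},{"travel":[0,0,0],"delta_rot":[0,0,-1]},{"travel":[0,0,0],"delta_rot":[0,0,-1]},{"travel":[0,0,0],"delta_rot":[0,0,-1]},{"travel":[0,0,0],"delta_rot":[0,0,-1]}]' 0 >/dev/null
python3 go.py -60 0 160
```

```text
t 16.43 st [77.  69.2] z 84.8 F [-0.8  0. ] -0.5 w 15.1
travel units [-4.79 -0.01 -0.03] after turn [-4.79  0.01 -0.03] rot units [-0.04  0.01  0.05]
t 19.43 st [-45.1 -78.6] z 138.9 F [0.1 0.3] -0.5 w 0.3
travel units [ 1.97 -0.36 -0.53] after turn [ 1.96 -0.37 -0.53] rot units [-0.   -0.    0.09]
```

```bash
python3 -m crank '[{"travel":[-0.1,0.5,0],"delta_rot":[0,0,0]},{"travel":[-0.1,0.7,0],"delta_rot":[0,0,0]},{"travel":[-0.1,0.7,0],"delta_rot":[0,0,0]},{"travel":[-0.1,0.7,0],"delta_rot":[0,0,0]},{"travel":[-0.1,0.6,0],"delta_rot":[0,0,0]},{"travel":[0,0.15,0],"delta_rot":[0,0,0]},{"travel":[0,0,0],"delta_rot":[0,0,0]},{"travel":[0,0,0],"delta_rot":[0,0,0]}]' >/dev/null
python3 go.py 90 -100 87;  python3 -c "
from h import *
t=snapshot('top')['frame'][180:320,240:400];d=snapshot('side')['frame'][190:270,250:370]
a=cv2.resize(t,(640,560),interpolation=2)[:300];b=cv2.resize(d,(640,427),interpolation=2)[:280]
a=cv2.resize(t,(320,280),interpolation=2);a=np.pad(a,((0,0),(0,320),(0,0)))
cv2.imwrite('pics/m4.png',np.vstack([a,b])[:,:,::-1])"
```

```text
t 20.10 st [ 88.4 -97.9] z 138.4 F [0.6 0.5] 0.7 w -0.4
travel units [-0.05  0.04  1.29] after turn [-0.05  0.04  1.29] rot units [-0.01 -0.01  0.04]
```

View pics/m4.png

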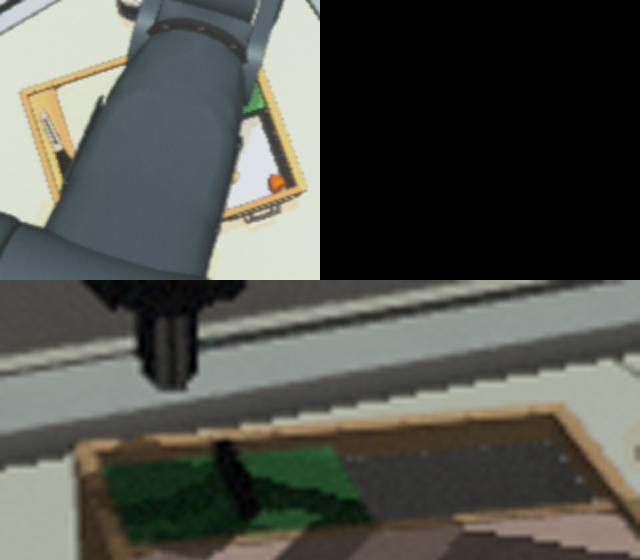

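The lid is still open and a carrot shows in the tub at (277,183). I'll check that the board is empty, then lower behind the rib.

```bash
python3 -c "
from h import *
d=snapshot('side'); m=mask(d,(3,130,90),(18,255,255))
print('orange on station',[c.mean(0) for c in blobs(m,8,(265,215,390,275))])"
python3 -m crank '[{"travel":[0,0.04,0.3],"delta_rot":[0,0,0]},{"travel":[0,0,0.5],"delta_rot":[0,0,0]},{"travel":[0,0,0.35],"delta_rot":[0,0,0]},{"travel":[0,0,0.12],"delta_rot":[0,0,0]},{"travel":[0,0,0],"delta_rot":[0,0,0]}]' >/dev/null
python3 go.py -42 -100 87
```

```text
orange on station []
t 20.67 st [ 89.7 -97.6] z 86.2 F [-0.2  0.1] 0.3 w 0.2
travel units [-0.05 -3.29 -0.01] after turn [-0.06 -3.29 -0.02] rot units [-0.03 -0.02  0.04]
```

```bash
python3 -m crank '[{"travel":[0,-0.15,0],"delta_rot":[0,0,0]},{"travel":[0,-0.25,0],"delta_rot":[0,0,0]},{"travel":[0,-0.3,0],"delta_rot":[0,0,0]},{"travel":[0,-0.3,0],"delta_rot":[0,0,0]},{"travel":[0,-0.3,0],"delta_rot":[0,0,0]},{"travel":[0,-0.3,0],"delta_rot":[0,0,0]},{"travel":[0,-0.3,0],"delta_rot":[0,0,0]},{"travel":[0,-0.3,0],"delta_rot":[0,0,0]},{"travel":[0,-0.3,0],"delta_rot":[0,0,0]},{"travel":[0,-0.25,0],"delta_rot":[0,0,0]},{"travel":[0,-0.15,0],"delta_rot":[0,0,0]},{"travel":[0,-0.1,0],"delta_rot":[0,0,0]}]' >/dev/null
python3 go.py
python3 -m crank '[{"travel":[0,-0.1,0],"delta_rot":[0,0,0]},{"travel":[0,-0.1,0],"delta_rot":[0,0,0]},{"travel":[0,0,0],"delta_rot":[0,0,0]}]' >/dev/null
python3 go.py
python3 -m crank '[{"travel":[0,-0.1,0],"delta_rot":[0,0,0]},{"travel":[0,0,0],"delta_rot":[0,0,0]}]' >/dev/null
python3 go.py
```

```text
t 21.67 st [-29.5 -98.8] z 89.1 F [2.1 1.8] 4.8 w -0.4
t 21.92 st [-37.3 -98.9] z 89.0 F [-0.6  1.2] 7.3 w -0.2
t 22.08 st [-41.1 -98.9] z 89.0 F [-0.9  2.1] 7.9 w 0.1
```

```bash
python3 -m crank '[{"travel":[0,-0.05,0],"delta_rot":[0,0,0]},{"travel":[0,0,0],"delta_rot":[0,0,0]}]' >/dev/null
python3 go.py; python3 -c "
from h import *
d=snapshot('side')['frame'][190:270,270:390];t=snapshot('top')['frame'][180:320,240:400]
b=cv2.resize(d,(600,400),interpolation=2);a=np.pad(cv2.resize(t,(229,200),interpolation=2),((0,0),(0,371),(0,0)))
cv2.imwrite('pics/m5.png',np.vstack([b,a])[:,:,::-1])"
```

```text
t 22.25 st [-42.9 -98.9] z 89.0 F [-0.7  1.7] 8.6 w 0.2
```

View pics/m5.png

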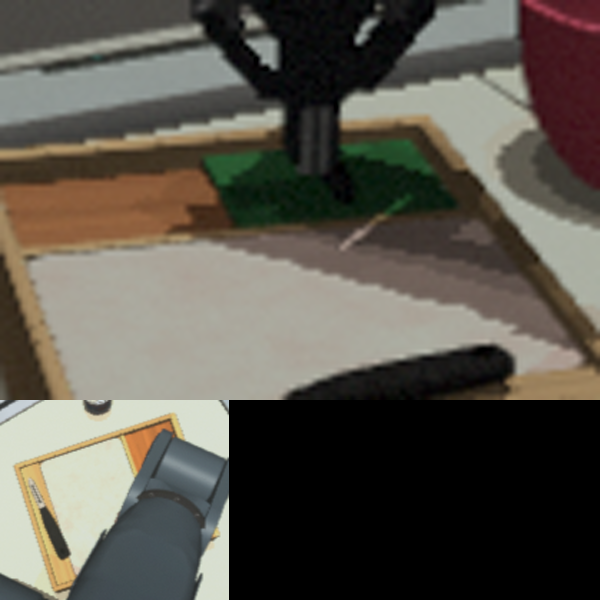

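The lid is almost shut, with its front edge near the rim. The fingers are pressing lightly on its top, so I'll ease up 2 mm and push on to the stop.

```bash
python3 -m crank '[{"travel":[0,0,-0.05],"delta_rot":[0,0,0]},{"travel":[0,-0.06,0],"delta_rot":[0,0,0]},{"travel":[0,0,0],"delta_rot":[0,0,0]}]' >/dev/null
python3 go.py
python3 -m crank '[{"travel":[0,-0.08,0],"delta_rot":[0,0,0]},{"travel":[0,0,0],"delta_rot":[0,0,0]}]' >/dev/null
python3 go.py
```

```text
t 22.60 st [-45.8 -98.7] z 90.2 F [ 1.9 -0.4] 0.7 w -0.3
t 22.77 st [-47.2 -98.8] z 90.3 F [14.   1.9] -4.7 w -0.2
```

```bash
python3 -m crank '[{"travel":[0,-0.08,0],"delta_rot":[0,0,0]},{"travel":[0,0,0],"delta_rot":[0,0,0]}]' >/dev/null
python3 go.py
python3 -m crank '[{"travel":[0,0.25,0],"delta_rot":[0,0,0]},{"travel":[0,0.1,-0.4],"delta_rot":[0,0,0]},{"travel":[0,0,-0.8],"delta_rot":[0,0,0]},{"travel":[0,0,-0.8],"delta_rot":[0,0,0]},{"travel":[0.8,0,-0.3],"delta_rot":[0,0,0]},{"travel":[0.8,0,0],"delta_rot":[0,0,0]},{"travel":[0.8,0,0],"delta_rot":[0,0,0]},{"travel":[0.8,0,0],"delta_rot":[0,0,0]},{"travel":[0.8,0,0],"delta_rot":[0,0,0]},{"travel":[0.8,0,0],"delta_rot":[0,0,0]},{"travel":[0.8,0,0],"delta_rot":[0,0,0]},{"travel":[0.8,0,0],"delta_rot":[0,0,0]}]' >/dev/null
python3 -m crank '[{"travel":[0.8,0,0],"delta_rot":[0,0,0]},{"travel":[0.8,0,0],"delta_rot":[0,0,0]},{"travel":[0.8,0,0],"delta_rot":[0,0,0]},{"travel":[0.8,0,0],"delta_rot":[0,0,0]},{"travel":[0.8,0,0],"delta_rot":[0,0,0]},{"travel":[0,0,0],"delta_rot":[0,0,0]},{"travel":[0,0,0],"delta_rot":[0,0,0]}]' >/dev/null
python3 go.py; python3 -c "
from h import *
d=snapshot('top');cv2.imwrite('pics/c6.png',cv2.resize(d['frame'][180:320,240:400],None,fx=4.2,fy=4.2,interpolation=2)[:,:,::-1])
for c in blobs(mask(d,(45,80,50),(85,255,255)),100,(240,170,400,320)):
    r=rect(d,c,.08); a=np.radians(16.8);R=np.array([[np.cos(a),-np.sin(a)],[np.sin(a),np.cos(a)]]);print(r,(np.array(r[0])-[536.6,-102.1])@R)"
```

```text
t 22.93 st [-47.7 -98.8] z 90.4 F [32.8  4.3] -13.2 w -0.1
t 24.52 st [-40.  318.4] z 181.9 F [-0.4 -0.6] 0.6 w -0.3
((511.3512268066406, -217.49879455566406), (115.28357696533203, 92.72379302978516), 17.037307739257812) [ -57.52506382 -103.17581773]
```

View pics/c6.png

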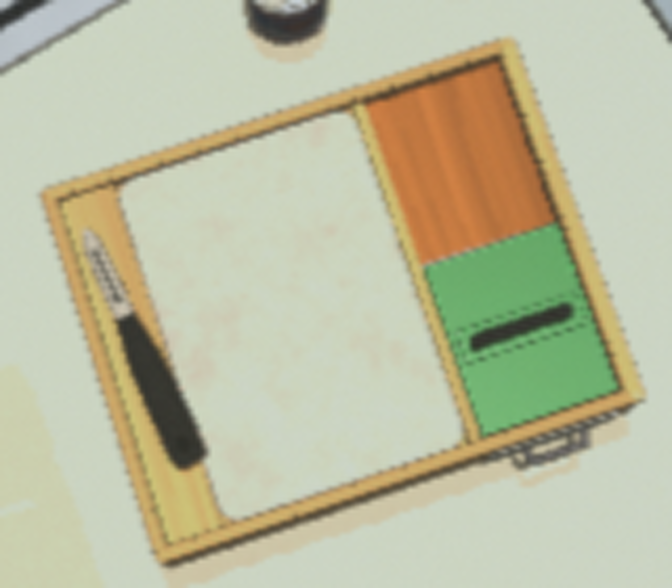

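The lid is shut (centre at x -57.5, where -58 is fully closed), the board is empty, and the peeler is where it was at (165,400).

```bash
python3 -c "
from station import *
print(close_job())"
```

```text
the job is handed in; nothing more can be done
None
```

I pushed the lid fully open, swept all four carrot ends into the tub and pushed the lid shut against its stop. The job was handed in at about 25 s with the board clear and the peeler unmoved in the final picture, and no verdict came back.

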